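# Clinch a spar tab with locking pliers and free them again

### The arm

A 6-joint arm with a two-finger parallel gripper is mounted at the origin on the work surface. World frame = base frame: x ahead of the robot, y to its left, z up, the work surface at z = 0. Lengths are in m, angles in rad, forces in N, time in s.
With the tool pointing down it reaches from about 0.3 to 0.85 m from the base axis. Payload 4.2 kg.
Tool frame: the origin (TCP) lies between the finger pads; the fingertips stand 19 mm ahead of it and the grasp point (between the pads) is the TCP; z points along the fingers, y is the direction in which the jaws open and shut (so a half turn about z gives the same grasp; the last joint's range is limited). The gripper opens to 91 mm and grips with 3 to 60 N. Pads are 32 mm wide; open, the fingers measure 118 mm over their backs; the gripper's body (76 mm by 178 mm) begins 60 mm behind the grasp point.
Start: joints at [-1.172, 0.32, 1.565, -0, 1.257, -0.02], TCP at [0.234, -0.525, 0.233] pointing down, gripper open.
Joint ranges: [-3.11, 3.11], [-0.84, 2.01], [0.21, 2.61], [-1.34, 4.49], [0.05, 2.63], [-2.56, 2.56]. Speed limits (rad/s): [2.57, 2.57, 3.14, 3.14, 3.14, 3.14].

### API

Orientations are given as a unit quaternion [w, x, y, z].
In Python, from bench import robot, grab_frame, calibration, order, nets gives the robot as it stands.
- The arm moves only by the tool servo_tool, never from a script. Its argument "targets" is a list of rows, each an object of numbers: "dx", "dy", "dz": the shift along the world's x, y, z in m; "wx", "wy", "wz": the turn, a rotation vector about the world's x, y, z in degrees; "grip": the opening in per cent of the stroke, from 0 (shut) to 100 (fully open). A call has 1 to 10 rows; each row is the pose to reach, as a shift and turn from the pose commanded when the call began; what a row does not reach only later rows make up. A row lasts 1/10 s, in which the tool goes at most 50 mm and 8.59 degrees, less where a joint would pass 70% of its speed; a pose out of reach is approached as far as the arm can. A call with a gripper value outside its range is refused whole. The fingers move at their own pace and stop on an object; "squeeze" is the grip in N (left out, the last holds). Time passes only in rows, so rows that repeat a pose let the fingers close. It gives the time, the measured TCP pose, the force and the opening at its end, in the units of the state.
- robot.get_obs(): the state, without advancing time (a new reading comes with each control period).
- grab_frame(name): name is "scene" or "top" or "wrist"; returns the picture (480x640x3 uint8, red, green, blue); there is no depth.
- calibration(name): a dict with "fx", "fy", "cx", "cy" (pixels), "dist_coeffs" ([k1, k2, p1, p2, k3] as OpenCV has them; the pictures are not rectified), "rvec" (rotation vector, rad) and "tvec" (3), from world to camera coordinates, as OpenCV has them. Camera axes: x right, y down, z forward; pixel columns grow to the right and rows downward; lengths in m; the calibration is good to about 2 mm. A picture is of the moment at which its call begins: read the wrist's pose just before it. calibration takes no time and is no camera call; for the wrist camera it gives the pose at the moment of the call.
- order.close_job(): hands the job in, once; it reports no verdict.
Trained networks look in the newest picture that a camera, given by its name, has taken for a name from the list of things; names that differ only in an ending like _2 or _b are one class to them, and where a whole thing is asked for, a point or a joint stands for the part that bears it (a point fixed in the world has none). Each returns a list of dicts, best first, with "confidence" (0 to 1); they miss things now and then, are a little off and sometimes report something else, mostly with a low value. They report only what shows in the picture. A call takes as long as a camera call. They do not tell look-alikes from the thing itself.
- nets.silhouettes(name, camera): "mask" (480x640 bool, what is visible of it) and "point" ([column, row] in pixels, amid what is visible of it).
The state is a dict: "clock": time; "qpos": joint angles; "joint_vel": joint speeds; "joint_torque": joint torques, N m; "tcp_pos": TCP position; "tcp_rot": TCP orientation; "ft_force": force on the tool from outside, world axes, zero at the start; "wrist_torque": the same for the moment, N m; "finger_gap": opening from 0.0 (shut) to 1.0 (fully open).
Only numpy, scipy, OpenCV 4.12 (cv2) and the standard library are available. Lean on these libraries where they do the work, as an engineer would, in place of code of your own. Each camera call takes 0.05 s, during which the arm holds its last target. There are 200 camera calls.

### The job

On the workshop bench, fold the copper tab of the spar mount flat with the locking pliers lying there: slide the open jaws over the end of the spar and tab, squeeze the handles until they snap over centre, and let go so that the pliers hold the tab flat by themselves. Then flick the yellow release lever so that the pliers spring open, and draw them back clear of the spar, leaving them lying on the bench and the tab flat. Never touch the tab with the gripper, and leave the prototype board, screwdriver and tape roll where they are.

Things in the scene. Friction and masses are not known exactly. Their poses are not given: they have to be found in the camera images.
- mount: Fixed spar mount: an upright aluminium spar strip 56 mm long (along its x), 6 mm thick (y -3 to +3), from 4 to 46 mm above the bench, sticking out towards the robot from a wooden block with a small motor (74 mm high, 56 to 126 mm behind the free end). Origin: on the bench under the strip's free end; x points from the free end towards the block, z up.
- tab (a joint): Angle (rad) of the copper fold-over tab: 0 = flat on the strip's +y face, larger = standing out. A plate 44 x 28 mm, 3 mm thick, 9 to 37 mm above the bench, hinged upright 50 mm behind the strip's free end, its free end towards the robot. It stays where it is bent to; bending takes about 0.2 N m (8 N under the pliers' pad). Starts at 0.10 to 0.17.
- tab_end (a point): Middle of the outer edge of the tab's free end, 23 mm above the bench (when flat: 5 mm behind the strip's free end and 6 mm to +y).
- pliers: Loose locking pliers about 215 mm long, about 0.5 kg (centre of mass some 28 mm behind the origin), lying flat on the bench, 34 mm high, red handles. Origin: under the jaw pivot; x points to the jaw tips (56 mm ahead), y from the fixed jaw and fixed handle to the moving ones, z up. Fixed jaw's inner face lies at y = -6 mm; throat stop (where the spar's end comes to rest) at x = 22 mm. Jaws stand about 23 mm apart when open. 
- pliers_handle (a joint): Moving handle's joint (rad, against the moving jaw): about -0.02 open, dead centre near 0.74, about 0.75 locked on the flat tab (to 0.78 while squeezed hard). Past dead centre it stays locked by itself; else a spring opens it. Squeezing at the grip points takes about 6 N at first and 10 to 15 N with the tab between the jaws.
- pliers_lever (a joint): Yellow release lever's joint on the moving handle (rad): 0 at rest (sprung), 0.32 pressed fully towards the moving handle. Locked pliers are off centre at about 0.2 to 0.3 and then swing open if the moving handle is free to go outwards; pinching the lever's tail against the handle's tail takes about 5 N.
- head (a point): Middle of the pliers' steel head block at the jaw pivot, pliers coordinates (0, 0, 17) mm. The block measures 28 mm along x, 40 mm across (y -20 to +20, flat sides) and 34 mm high: held across it, the pliers can be slid along the bench without working the jaws.
- jaw_mouth (a point): Middle of the fixed jaw's inner face, in pliers coordinates (45, -6, 17) mm; the moving jaw's sprung 20 mm pad closes opposite it.
- fixed_grip (a point): Squeezing point on the outer face of the fixed handle, in pliers coordinates (-85, -19, 17) mm. The fixed handle is a straight bar along x from -112 to -28 mm, 4 to 30 mm above the bench.
- moving_grip (a point): Squeezing point on the outer face of the moving handle, opposite fixed_grip: 58 mm from it when open, 34 mm when locked (30 squeezed hard). Only this handle swings: with the fixed jaw on the strip, the fixed handle stays where it is. The handle is a bar 10 mm thick, 4 to 30 mm above the bench, turned 0.38 rad outwards when open, parallel to the fixed one when locked.
- handle_tail (a point): Outer face of the moving handle near its tail, where it is pinched with the release lever: 148 mm behind the jaw pivot and 16 mm to +y when locked; the handle ends 12 mm further back. 17 mm above the bench.
- lever_tail (a point): Inner face (towards the fixed handle's side) of the release lever's tail, opposite handle_tail: 38 mm from it at rest, about 19 mm when fully pressed. It lies behind the fixed handle's end, so a finger can reach it from above.
- proto_board: Loose white prototype board 165 x 55 x 9 mm with a small heat sink on it. Origin: centre of its underside. Leave alone.
- driver: Loose orange screwdriver lying on the bench. Leave alone.
- tape_roll: Loose blue tape roll, 90 mm across, 24 mm high, to one side of the mount. Origin: centre of its underside. Leave alone.
Mind the look-alikes: they are no part of the job. What is meant by the pliers is not purple, and is the smaller of those in its own colour.

How it is judged:
By the outcome, as a careful person would: the job done as asked, in the order asked, and still so for the second after the job is handed in, with the robot touching nothing.
It also fails if it takes over 72 s, if anything falls off the work surface, if the arm or the gripper's body presses on something with over 40 N, if the wrist force passes 120 N, or if a joint passes its speed limit or range.

## Working session

There is one attempt and no reset: what is moved stays moved. The work goes in short steps, Python scripts to look and compute and a tool call to move; the robot and the scene stay as the last step left them, time stands still between calls to the robot, and variables do not carry over. Pictures are saved under pics/ and viewed, about 8 in all and at most 12, crops included, and the job is handed in when it is done.

Besides the shell and the picture viewer there is one more tool, called after "Request:" by a JSON object that holds its "fn" and its "kwargs". servo_tool: Moves the arm, as the interface text tells. Its arguments: {"type":"object","properties":{"targets":{"type":"array","items":{"type":"object","properties":{"dx":{"type":"number"},"dy":{"type":"number"},"dz":{"type":"number"},"wx":{"type":"number"},"wy":{"type":"number"},"wz":{"type":"number"},"grip":{"type":"number"}}}},"squeeze":{"type":"number"}},"required":["targets"]}

```bash
mkdir -p pics; cat > h.py <<'E'
import numpy as np, cv2
from bench import robot, grab_frame, calibration, order, nets
def K(c):
    return np.array([[c['fx'],0,c['cx']],[0,c['fy'],c['cy']],[0,0,1.]]), np.array(c['dist_coeffs'],float)
def proj(c,P):
    k,d=K(c); return cv2.projectPoints(np.asarray(P,float).reshape(-1,3),np.array(c['rvec'],float),np.array(c['tvec'],float),k,d)[0].reshape(-1,2)
def back(c,uv,z):
    k,d=K(c); R=cv2.Rodrigues(np.array(c['rvec'],float))[0]; t=np.array(c['tvec'],float).ravel()
    n=cv2.undistortPoints(np.asarray(uv,float).reshape(-1,1,2),k,d).reshape(-1,2)
    r=np.c_[n,np.ones(len(n))]@R; o=-R.T@t
    return o+r*((z-o[2])/r[:,2])[:,None]
def save(im,n): cv2.imwrite('pics/'+n,im[:,:,::-1])
E
python3 - <<'E'
from h import *
a=grab_frame('top'); b=grab_frame('scene')
save(a,'top0.png'); save(b,'scene0.png')
c=calibration('top')
for n in ['pliers','mount','tab','tab_end','head','jaw_mouth','fixed_grip','moving_grip','handle_tail','lever_tail','pliers_lever','pliers_handle']:
    try:
        for r in nets.silhouettes(n,'top')[:3]: print(n,round(r['confidence'],2),r['point'],r['mask'].sum(),back(c,[r['point']],0.03).round(3))
    except Exception as e: print(n,e)
print(robot.get_obs())
E
```

```text
pliers 0.85 [229.9, 357.0] 1816 [[0.28  0.213 0.03 ]]
pliers 0.81 [301.3, 232.7] 1409 [[0.546 0.062 0.03 ]]
pliers 0.62 [461.0, 367.4] 2912 [[ 0.26  -0.272  0.03 ]]
mount 0.75 [347.5, 125.3] 1458 [[ 0.787 -0.041  0.03 ]]
mount 0.18 [282.6, 252.2] 564 [[0.503 0.103 0.03 ]]
head 0.81 [296.0, 231.9] 1558 [[0.547 0.074 0.03 ]]
head 0.72 [227.8, 356.3] 1762 [[0.282 0.218 0.03 ]]
head 0.55 [462.5, 364.9] 3008 [[ 0.265 -0.275  0.03 ]]
jaw_mouth 0.98 [229.3, 359.6] 1679 [[0.275 0.215 0.03 ]]
jaw_mouth 0.65 [460.1, 367.8] 3133 [[ 0.259 -0.27   0.03 ]]
jaw_mouth 0.63 [300.0, 235.9] 1530 [[0.539 0.065 0.03 ]]
fixed_grip 0.91 [299.7, 232.1] 1336 [[0.547 0.066 0.03 ]]
fixed_grip 0.82 [463.7, 370.4] 2904 [[ 0.254 -0.277  0.03 ]]
fixed_grip 0.58 [231.5, 354.1] 1690 [[0.286 0.21  0.03 ]]
moving_grip 0.97 [475.1, 406.7] 1274 [[ 0.181 -0.297  0.03 ]]
moving_grip 0.81 [234.6, 381.4] 668 [[0.23  0.202 0.03 ]]
moving_grip 0.72 [286.8, 254.6] 522 [[0.498 0.094 0.03 ]]
handle_tail 0.88 [235.5, 382.5] 555 [[0.228 0.2   0.03 ]]
handle_tail 0.77 [283.3, 253.5] 557 [[0.5   0.101 0.03 ]]
handle_tail 0.71 [475.3
[... 555 characters left out ...]
.507 0.096 0.03 ]]
{'clock': 0.7, 'qpos': array([-1.17203099e+00,  3.19572047e-01,  1.56447213e+00, -4.58571665e-07,
        1.25735342e+00, -1.99926558e-02]), 'joint_vel': array([-0.00106758,  0.00085618,  0.00118957,  0.00113733, -0.00152492,
       -0.00048349]), 'joint_torque': array([-3.70166454e-04, -4.12225342e+01, -2.32191092e+01,  7.29531795e-02,
        3.75511323e-02,  1.72532418e-05]), 'tcp_pos': array([ 0.23382969, -0.52535119,  0.23300286]), 'tcp_rot': array([9.58275780e-05, 9.78160161e-01, 2.07852569e-01, 1.81464787e-05]), 'ft_force': array([ 0.24403219, -0.23843141,  0.40068484]), 'wrist_torque': array([-0.06094725, -0.04103625,  0.01314315]), 'finger_gap': 1.001477104415845}
```

View pics/top0.png

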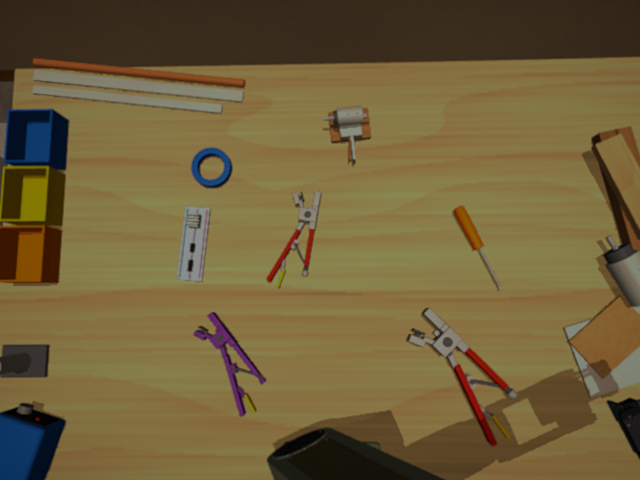

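View pics/scene0.png

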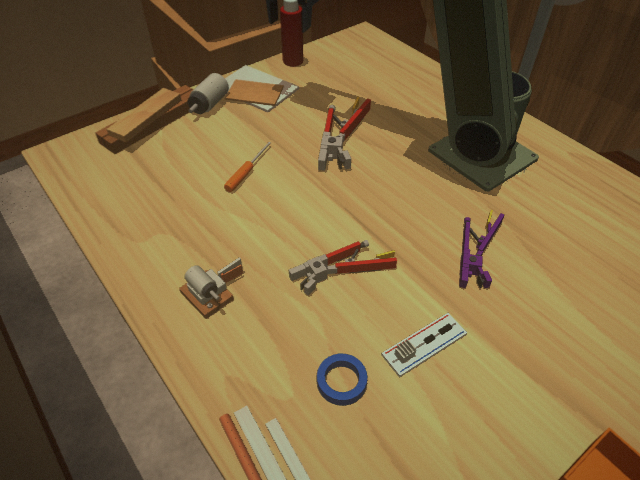

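```bash
python3 - <<'E'
from h import *
c=calibration('top')
print(back(c,[[308,215],[318,193],[306,272],[299,194],[268,279],[279,286]],0.03).round(3))
print('mount',back(c,[[352,164],[350,137]],0.046).round(3))
w=calibration('wrist'); R=cv2.Rodrigues(np.array(w['rvec']))[0]; t=np.array(w['tvec']).ravel()
o=robot.get_obs(); from scipy.spatial.transform import Rotation as Ro
T=Ro.from_quat(np.roll(o['tcp_rot'],-1)).as_matrix()
print('cam in tool',T.T@(-R.T@t-o['tcp_pos']),'\n',(R@T).round(3),w['fx'],w['dist_coeffs'])
print('top',calibration('top')['fx'], (-cv2.Rodrigues(np.array(c['rvec']))[0].T@np.array(c['tvec']).ravel()))
E
```

```text
[[0.585 0.048 0.03 ]
 [0.634 0.026 0.03 ]
 [0.46  0.052 0.03 ]
 [0.632 0.067 0.03 ]
 [0.445 0.134 0.03 ]
 [0.43  0.11  0.03 ]]
mount [[ 0.694 -0.05   0.046]
 [ 0.755 -0.046  0.046]]
cam in tool [ 0.07325894  0.00030803 -0.15191781] 
 [[-0.     1.    -0.   ]
 [-0.966 -0.    -0.26 ]
 [-0.26   0.     0.966]] 411.7025010446938 [-0.06041507  0.          0.          0.          0.        ]
top 508.22625252130223 [ 0.39288492 -0.01739571  1.12724934]
```

Request:
{"fn": "servo_tool", "kwargs": {"targets": [{"dx":0.366,"dy":0.545,"dz":0.03,"wz":-32.5,"grip":100},{"dx":0.366,"dy":0.545,"dz":0.03,"wz":-32.5},{"dx":0.366,"dy":0.545,"dz":0.03,"wz":-32.5},{"dx":0.366,"dy":0.545,"dz":0.03,"wz":-32.5},{"dx":0.366,"dy":0.545,"dz":0.03,"wz":-32.5},{"dx":0.366,"dy":0.545,"dz":0.03,"wz":-32.5},{"dx":0.366,"dy":0.545,"dz":0.03,"wz":-32.5},{"dx":0.366,"dy":0.545,"dz":0.03,"wz":-32.5},{"dx":0.366,"dy":0.545,"dz":0.03,"wz":-32.5},{"dx":0.366,"dy":0.545,"dz":0.03,"wz":-32.5}]}}

```text
invalid input
```

Request:
{"fn": "servo_tool", "kwargs": {"targets": [{"dx":0,"dy":0,"dz":0},{"dx":0,"dy":0,"dz":0}]}}

```text
invalid input
```

Request:
{"fn": "servo_tool", "kwargs": {"targets": [{"dx":0.366,"dy":0.545,"dz":0.03,"wx":0,"wy":0,"wz":-32.5,"grip":100},{"dx":0.366,"dy":0.545,"dz":0.03,"wx":0,"wy":0,"wz":-32.5,"grip":100},{"dx":0.366,"dy":0.545,"dz":0.03,"wx":0,"wy":0,"wz":-32.5,"grip":100},{"dx":0.366,"dy":0.545,"dz":0.03,"wx":0,"wy":0,"wz":-32.5,"grip":100},{"dx":0.366,"dy":0.545,"dz":0.03,"wx":0,"wy":0,"wz":-32.5,"grip":100},{"dx":0.366,"dy":0.545,"dz":0.03,"wx":0,"wy":0,"wz":-32.5,"grip":100},{"dx":0.366,"dy":0.545,"dz":0.03,"wx":0,"wy":0,"wz":-32.5,"grip":100},{"dx":0.366,"dy":0.545,"dz":0.03,"wx":0,"wy":0,"wz":-32.5,"grip":100},{"dx":0.366,"dy":0.545,"dz":0.03,"wx":0,"wy":0,"wz":-32.5,"grip":100},{"dx":0.366,"dy":0.545,"dz":0.03,"wx":0,"wy":0,"wz":-32.5,"grip":100}]}}

```text
clock: 1.7
tcp_pos: [0.507, -0.1182, 0.2557]
tcp_rot: [0.0, 0.997, -0.074, 0.0]
ft_force: [1.1, -1.4, -0.2]
finger_gap: 1.004
```

Request:
{"fn": "servo_tool", "kwargs": {"targets": [{"dx":0.0875,"dy":0.13,"dz":0.007,"wx":0,"wy":0,"wz":0,"grip":100},{"dx":0.0875,"dy":0.13,"dz":0.007,"wx":0,"wy":0,"wz":0,"grip":100},{"dx":0.0875,"dy":0.13,"dz":0.007,"wx":0,"wy":0,"wz":0,"grip":100},{"dx":0.0875,"dy":0.13,"dz":0.007,"wx":0,"wy":0,"wz":0,"grip":100},{"dx":0.0875,"dy":0.13,"dz":0.007,"wx":0,"wy":0,"wz":0,"grip":100},{"dx":0.0875,"dy":0.13,"dz":0.007,"wx":0,"wy":0,"wz":0,"grip":100}]}}

```text
clock: 2.3
tcp_pos: [0.593, 0.0091, 0.2621]
tcp_rot: [0.0, 0.997, -0.074, -0.001]
ft_force: [0.3, 0.6, -0.3]
finger_gap: 1.0
```

```bash
python3 - <<'E'
from h import *
a=grab_frame('wrist'); save(a,'w1.png')
import pickle; c=calibration('wrist'); pickle.dump((a,c),open('w1.pkl','wb'))
print(robot.get_obs()['tcp_pos'])
for n in ['head','jaw_mouth','fixed_grip','tab_end','tab','mount','lever_tail']:
    for r in nets.silhouettes(n,'wrist')[:2]: print(n,round(r['confidence'],2),r['point'],r['mask'].sum(),back(c,[r['point']],0.03).round(3))
E
```

```text
[0.59289436 0.00868504 0.26228205]
head 0.62 [266.5, 233.8] 5381 [[0.574 0.058 0.03 ]]
head 0.45 [621.8, 186.7] 2347 [[ 0.569 -0.29   0.03 ]]
jaw_mouth 0.94 [272.0, 228.3] 5212 [[0.579 0.052 0.03 ]]
fixed_grip 0.76 [269.1, 231.5] 5348 [[0.576 0.055 0.03 ]]
tab_end 0.76 [352.6, 38.3] 347 [[ 0.735 -0.046  0.03 ]]
tab 0.93 [348.9, 40.2] 426 [[ 0.734 -0.043  0.03 ]]
tab 0.28 [44.8, 256.8] 3197 [[0.584 0.284 0.03 ]]
mount 0.92 [350.6, 15.6] 2678 [[ 0.754 -0.047  0.03 ]]
lever_tail 0.41 [240.9, 358.4] 116 [[0.444 0.11  0.03 ]]
```

View pics/w1.png

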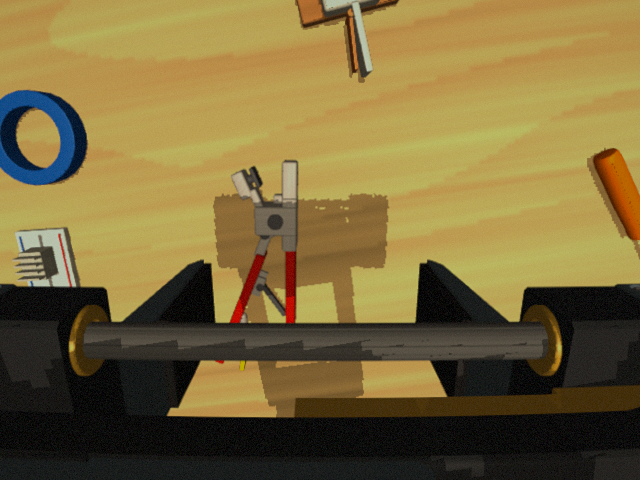

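```bash
python3 - <<'E'
import pickle,cv2,numpy as np
a,c=pickle.load(open('w1.pkl','rb'))
p=cv2.resize(a[150:340,200:330],None,fx=3,fy=3,interpolation=2)
m=cv2.resize(a[0:90,300:400],None,fx=4,fy=4,interpolation=2)
im=np.zeros((600,800,3),np.uint8); im[:570,:390]=p; im[:360,400:800]=m
cv2.imwrite('pics/w1c.png',im[:,:,::-1])
E
```

```text
(no output)
```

View pics/w1c.png

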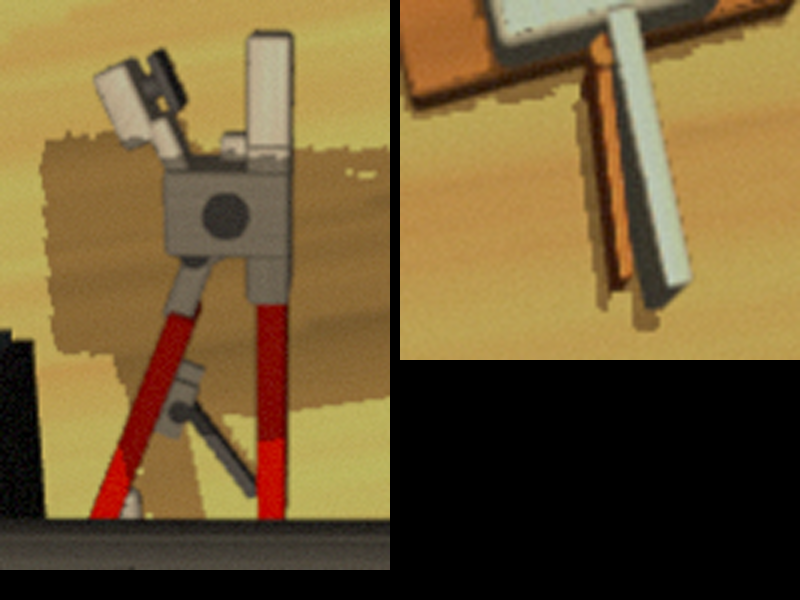

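```bash
python3 - <<'E'
import pickle
from h import *
a,c=pickle.load(open('w1.pkl','rb'))
P=lambda L:[[200+u/3,150+v/3] for u,v in L]; M=lambda L:[[300+(u-400)/4,v/4] for u,v in L]
def ang(A): d=A[1]-A[0]; return np.arctan2(d[1],d[0])
p=back(c,P([(226,216),(165,252),(165,169),(288,254),(288,165),(248,148),(248,34),(291,148),(293,36),(257,510),(257,310),(285,510),(287,310)]),0.034); 
p[9:]=back(c,P([(257,510),(257,310),(285,510),(287,310)]),0.030)
print(p.round(4)); print('angs',[round(ang(p[i:i+2]),3) for i in (1,3,5,7,9,11)])
m=back(c,M([(665,291),(609,14),(690,279),(637,12)]),0.046); print(m.round(4),ang(m[:2]),ang(m[2:]))
t=back(c,M([(613,288),(590,50),(630,280),(610,60)]),0.037); print('tab',t.round(4))
E
```

```text
[[0.585  0.0472 0.034 ]
 [0.5764 0.0685 0.034 ]
 [0.6027 0.0635 0.034 ]
 [0.5698 0.0299 0.034 ]
 [0.5982 0.0253 0.034 ]
 [0.6054 0.0367 0.034 ]
 [0.64   0.0308 0.034 ]
 [0.6033 0.0235 0.034 ]
 [0.6373 0.0174 0.034 ]
 [0.4812 0.0553 0.03  ]
 [0.5517 0.0433 0.03  ]
 [0.4798 0.0459 0.03  ]
 [0.5503 0.0336 0.03  ]]
angs [np.float64(-0.187), np.float64(-0.162), np.float64(-0.169), np.float64(-0.178), np.float64(-0.17), np.float64(-0.172)]
[[ 0.7035 -0.0524  0.046 ]
 [ 0.7589 -0.0478  0.046 ]
 [ 0.7051 -0.0579  0.046 ]
 [ 0.7585 -0.0536  0.046 ]] 0.08209001766099044 0.08156274463976362
tab [[ 0.7066 -0.0426  0.037 ]
 [ 0.7548 -0.044   0.037 ]
 [ 0.7077 -0.0464  0.037 ]
 [ 0.7522 -0.048   0.037 ]]
```

Request:
{"fn": "servo_tool", "kwargs": {"targets": [{"dx":-0.016,"dy":0.027,"dz":-0.18,"wx":0,"wy":0,"wz":-1.4,"grip":100},{"dx":-0.016,"dy":0.027,"dz":-0.18,"wx":0,"wy":0,"wz":-1.4,"grip":100},{"dx":-0.016,"dy":0.027,"dz":-0.18,"wx":0,"wy":0,"wz":-1.4,"grip":100},{"dx":-0.016,"dy":0.027,"dz":-0.18,"wx":0,"wy":0,"wz":-1.4,"grip":100},{"dx":-0.016,"dy":0.027,"dz":-0.18,"wx":0,"wy":0,"wz":-1.4,"grip":100},{"dx":-0.016,"dy":0.027,"dz":-0.18,"wx":0,"wy":0,"wz":-1.4,"grip":100}]}}

```text
clock: 3.3
tcp_pos: [0.5784, 0.0368, 0.083]
tcp_rot: [0.0, 0.996, -0.086, 0.0]
ft_force: [0.3, -0.4, 0.8]
finger_gap: 0.999
```

Request:
{"fn": "servo_tool", "kwargs": {"targets": [{"dx":0,"dy":0,"dz":0,"wx":0,"wy":0,"wz":0,"grip":100},{"dx":0,"dy":0,"dz":0,"wx":0,"wy":0,"wz":0,"grip":100}]}}

```text
clock: 3.5
tcp_pos: [0.5795, 0.0367, 0.0847]
tcp_rot: [-0.0, 0.996, -0.087, 0.002]
ft_force: [0.5, -0.7, 0.2]
finger_gap: 0.999
```

Request:
{"fn": "servo_tool", "kwargs": {"targets": [{"dx":0.005,"dy":0.0105,"dz":-0.02,"wx":0,"wy":0,"wz":0,"grip":100},{"dx":0.005,"dy":0.0105,"dz":-0.062,"wx":0,"wy":0,"wz":0,"grip":100},{"dx":0.005,"dy":0.0105,"dz":-0.062,"wx":0,"wy":0,"wz":0,"grip":100},{"dx":0.005,"dy":0.0105,"dz":-0.062,"wx":0,"wy":0,"wz":0,"grip":60},{"dx":0.005,"dy":0.0105,"dz":-0.062,"wx":0,"wy":0,"wz":0,"grip":30},{"dx":0.005,"dy":0.0105,"dz":-0.062,"wx":0,"wy":0,"wz":0,"grip":30},{"dx":0.005,"dy":0.0105,"dz":-0.062,"wx":0,"wy":0,"wz":0,"grip":30},{"dx":0.005,"dy":0.0105,"dz":-0.062,"wx":0,"wy":0,"wz":0,"grip":30}], "squeeze": 25}}

```text
clock: 4.3
tcp_pos: [0.5827, 0.0473, 0.0206]
tcp_rot: [0.0, 0.996, -0.086, 0.0]
ft_force: [-1.1, 0.0, -0.5]
finger_gap: 0.593
```

Request:
{"fn": "servo_tool", "kwargs": {"targets": [{"dx":0,"dy":0,"dz":0,"wx":0,"wy":0,"wz":0,"grip":30},{"dx":0,"dy":0,"dz":0,"wx":0,"wy":0,"wz":0,"grip":30}]}}

```text
clock: 4.5
tcp_pos: [0.5828, 0.0476, 0.0204]
tcp_rot: [-0.0, 0.996, -0.087, 0.0]
ft_force: [-0.6, 0.6, 1.2]
finger_gap: 0.44
```

Request:
{"fn": "servo_tool", "kwargs": {"targets": [{"dx":0.006,"dy":-0.015,"dz":0.001,"wx":0,"wy":0,"wz":2,"grip":30},{"dx":0.014,"dy":-0.033,"dz":0.001,"wx":0,"wy":0,"wz":4.5,"grip":30},{"dx":0.022,"dy":-0.052,"dz":0.001,"wx":0,"wy":0,"wz":7,"grip":30},{"dx":0.03,"dy":-0.071,"dz":0.001,"wx":0,"wy":0,"wz":9.5,"grip":30},{"dx":0.038,"dy":-0.09,"dz":0.001,"wx":0,"wy":0,"wz":12,"grip":30},{"dx":0.0466,"dy":-0.109,"dz":0.001,"wx":0,"wy":0,"wz":14.6,"grip":30},{"dx":0.0466,"dy":-0.109,"dz":0.001,"wx":0,"wy":0,"wz":14.6,"grip":30},{"dx":0.0466,"dy":-0.109,"dz":0.001,"wx":0,"wy":0,"wz":14.6,"grip":30},{"dx":0.0466,"dy":-0.109,"dz":0.001,"wx":0,"wy":0,"wz":14.6,"grip":30}]}}

```text
clock: 5.4
tcp_pos: [0.6283, -0.0609, 0.0205]
tcp_rot: [-0.0, 0.999, 0.041, -0.001]
ft_force: [0.6, -0.2, -5.4]
finger_gap: 0.44
```

```bash
python3 - <<'E'
from h import *
o=robot.get_obs(); print(o['tcp_pos'],o['tcp_rot'],o['finger_gap'],o['ft_force'])
a=grab_frame('wrist'); c=calibration('wrist')
import pickle; pickle.dump((a,c),open('w2.pkl','wb'))
for n in ['jaw_mouth','tab_end']:
    for r in nets.silhouettes(n,'wrist')[:1]: print(n,r['confidence'],r['point'])
def M(x,y,z): return [0.7043+x*.9966-y*.082,-0.0551+x*.082+y*.9966,z]
print(proj(c,[M(0,0,.046),M(-.072+.056,-.006,.034)]))
save(cv2.resize(a,(800,600),interpolation=2),'w2.png')
E
```

```text
[ 0.62825002 -0.06089635  0.0205375 ] [-2.75994973e-04  9.99162234e-01  4.09097861e-02 -1.06973943e-03] 0.4399471034547701 [ 0.64730654 -0.19905031 -5.41790174]
jaw_mouth 0.57 [309.2, 260.1]
tab_end 0.58 [291.4, 52.1]
[[315.58669959 117.84369886]
 [333.51482664 168.13170404]]
```

View pics/w2.png

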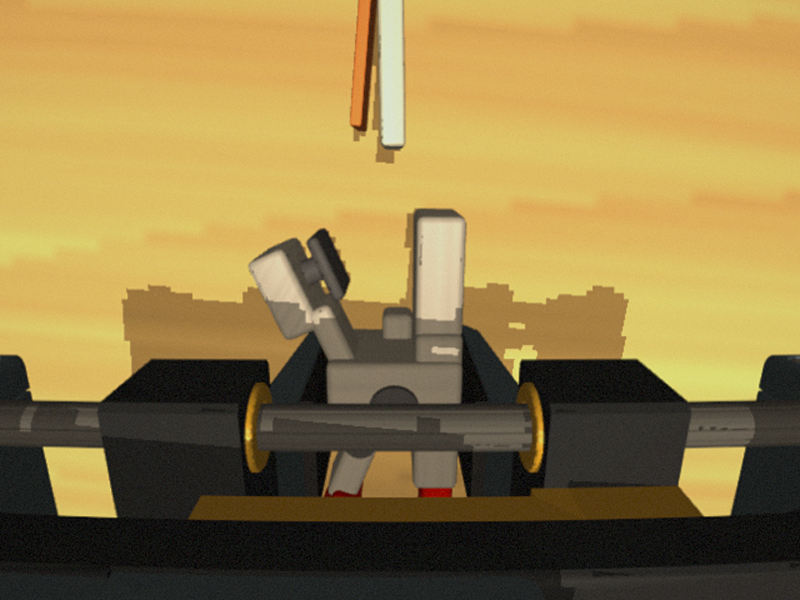

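```bash
python3 - <<'E'
import pickle
from h import *
a,c=pickle.load(open('w2.pkl','rb'))
B=lambda L,z: back(c,np.array(L)/1.25,z)[:,:2]
j=B([(415,218),(417,332),(463,218),(461,335)],.034); s=B([(382,147),(376,5),(404,146),(402,5)],.046); t=B([(351,127),(365,126)],.037); h=B([(328,361),(461,363)],.034)
p=B([(322,232),(348,282)],.03)
ang=lambda d:np.arctan2(d[1],d[0])
print('j',j.round(4),ang(j[0]-j[1]),ang(j[2]-j[3])); print('s',s.round(4),ang(s[1]-s[0]),ang(s[3]-s[2]))
R=lambda y:np.array([[np.cos(y),np.sin(y)],[-np.sin(y),np.cos(y)]])
F=(s[0]+s[2])/2; m=R(.082)
for n,x in dict(j=j,t=t,h=h,p=p).items(): print(n,((x-F)@m.T*1000).round(1))
print(F)
E
```

```text
j [[ 0.6867 -0.0621]
 [ 0.6547 -0.0656]
 [ 0.6878 -0.0749]
 [ 0.6548 -0.0782]] 0.11012338451590417 0.09934399503948722
s [[ 0.7041 -0.0521]
 [ 0.735  -0.0484]
 [ 0.7048 -0.0573]
 [ 0.7355 -0.0542]] 0.12047342244154191 0.10055194380784648
j [[-18.3  -5.9]
 [-50.5  -6.8]
 [-18.3 -18.7]
 [-51.4 -19.3]]
t [[ 5.  10.6]
 [ 5.2  7.1]]
h [[-59.4  18.8]
 [-60.  -19.6]]
p [[-22.6  19.8]
 [-36.9  12.9]]
[ 0.7044565  -0.05473375]
```

Request:
{"fn": "servo_tool", "kwargs": {"targets": [{"dx":0.006,"dy":0.0018,"dz":0,"wx":0,"wy":0,"wz":0,"grip":30},{"dx":0.014,"dy":0.0025,"dz":0,"wx":0,"wy":0,"wz":0,"grip":30},{"dx":0.021,"dy":0.0031,"dz":0,"wx":0,"wy":0,"wz":0,"grip":30},{"dx":0.028,"dy":0.0037,"dz":0,"wx":0,"wy":0,"wz":0,"grip":30},{"dx":0.028,"dy":0.0037,"dz":0,"wx":0,"wy":0,"wz":0,"grip":30}]}}

```text
clock: 6.05
tcp_pos: [0.6589, -0.0578, 0.0214]
tcp_rot: [0.0, 0.999, 0.041, 0.001]
ft_force: [0.7, 0.6, -5.1]
finger_gap: 0.439
```

Request:
{"fn": "servo_tool", "kwargs": {"targets": [{"dx":0.006,"dy":0.0005,"dz":0,"wx":0,"wy":0,"wz":0,"grip":30},{"dx":0.012,"dy":0.001,"dz":0,"wx":0,"wy":0,"wz":0,"grip":30},{"dx":0.018,"dy":0.0015,"dz":0,"wx":0,"wy":0,"wz":0,"grip":30},{"dx":0.018,"dy":0.0015,"dz":0,"wx":0,"wy":0,"wz":0,"grip":30},{"dx":0.018,"dy":0.0015,"dz":0,"wx":0,"wy":0,"wz":0,"grip":30}]}}

```text
clock: 6.55
tcp_pos: [0.6752, -0.0564, 0.0212]
tcp_rot: [0.0, 0.999, 0.041, -0.0]
ft_force: [-0.2, 0.3, -4.9]
finger_gap: 0.435
```

```bash
python3 - <<'E'
from h import *
o=robot.get_obs(); print(o['tcp_pos'],o['tcp_rot'],o['finger_gap'],o['ft_force'])
a=grab_frame('wrist'); c=calibration('wrist')
import pickle; pickle.dump((a,c),open('w3.pkl','wb'))
save(cv2.resize(a[60:360,150:450],(600,600),interpolation=2),'w3.png')
E
```

```text
[ 0.67519271 -0.05638883  0.02117488] [ 2.81018785e-05  9.99159464e-01  4.09913853e-02 -2.66403468e-04] 0.4353513323928969 [-0.20430731  0.29195969 -4.92306708]
```

View pics/w3.png

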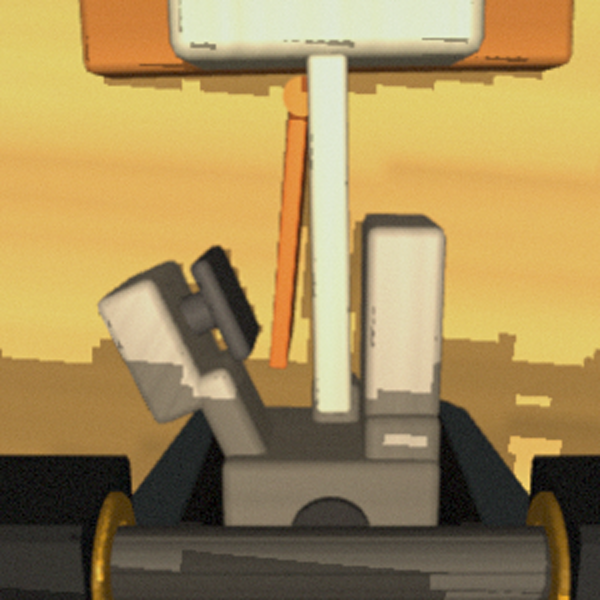

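Request:
{"fn": "servo_tool", "kwargs": {"targets": [{"dx":0.003,"dy":0.0008,"dz":0,"wx":0,"wy":0,"wz":0,"grip":30},{"dx":0.005,"dy":0.0016,"dz":0,"wx":0,"wy":0,"wz":0,"grip":30},{"dx":0.005,"dy":0.0025,"dz":0,"wx":0,"wy":0,"wz":0,"grip":30},{"dx":0.005,"dy":0.0025,"dz":0,"wx":0,"wy":0,"wz":0,"grip":30}]}}

```text
clock: 7.0
tcp_pos: [0.6801, -0.0538, 0.0212]
tcp_rot: [0.0, 0.999, 0.041, -0.0]
ft_force: [-1.0, 0.1, -4.6]
finger_gap: 0.439
```

Request:
{"fn": "servo_tool", "kwargs": {"targets": [{"dx":0.001,"dy":0.0005,"dz":0,"wx":0,"wy":0,"wz":0,"grip":30},{"dx":0.001,"dy":0.0005,"dz":0,"wx":0,"wy":0,"wz":0,"grip":30}]}}

```text
clock: 7.2
tcp_pos: [0.6802, -0.0536, 0.0211]
tcp_rot: [0.0, 0.999, 0.041, -0.001]
ft_force: [-3.0, -1.1, -3.2]
finger_gap: 0.438
```

Request:
{"fn": "servo_tool", "kwargs": {"targets": [{"dx":0.0005,"dy":0.0007,"dz":0,"wx":0,"wy":0,"wz":0,"grip":30},{"dx":0.0005,"dy":0.0012,"dz":0,"wx":0,"wy":0,"wz":0,"grip":30},{"dx":0.0005,"dy":0.0012,"dz":0,"wx":0,"wy":0,"wz":0,"grip":30}]}}

```text
clock: 7.5
tcp_pos: [0.6802, -0.0532, 0.0209]
tcp_rot: [0.001, 0.999, 0.041, -0.002]
ft_force: [-5.7, -3.1, -3.7]
finger_gap: 0.435
```

```bash
python3 - <<'E'
from h import *
o=robot.get_obs(); print(o['tcp_pos'],o['tcp_rot'],o['finger_gap'],o['ft_force'],o['wrist_torque'])
a=grab_frame('wrist'); c=calibration('wrist')
import pickle; pickle.dump((a,c),open('w4.pkl','wb'))
save(cv2.resize(a[60:360,150:450],(600,600),interpolation=2),'w4.png')
E
```

```text
[ 0.68017636 -0.05318596  0.0209456 ] [ 6.76379816e-04  9.99155277e-01  4.10472063e-02 -1.84436424e-03] 0.4353049164792951 [-5.73779693 -3.08306351 -3.69687883] [-0.74002341  0.80107877 -0.06207587]
```

View pics/w4.png

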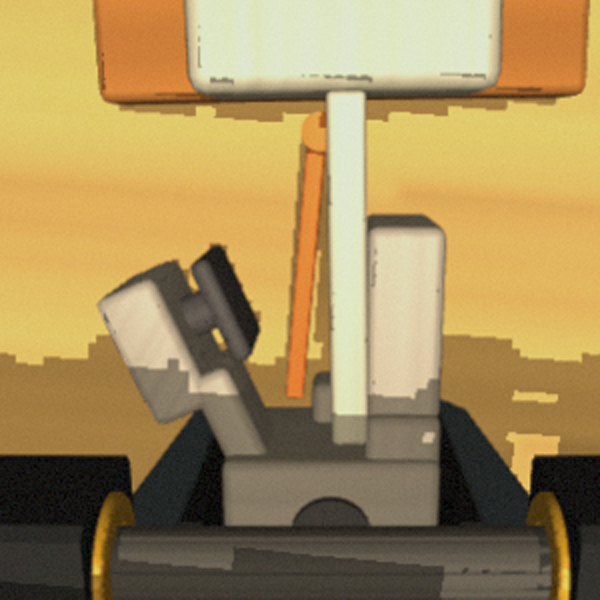

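Request:
{"fn": "servo_tool", "kwargs": {"targets": [{"dx":0,"dy":0,"dz":0,"wx":0,"wy":0,"wz":0,"grip":80},{"dx":0,"dy":0,"dz":0,"wx":0,"wy":0,"wz":0,"grip":100},{"dx":0,"dy":0,"dz":0,"wx":0,"wy":0,"wz":0,"grip":100},{"dx":0,"dy":0,"dz":0,"wx":0,"wy":0,"wz":0,"grip":100},{"dx":0,"dy":0,"dz":0.04,"wx":0,"wy":0,"wz":0,"grip":100},{"dx":0,"dy":0,"dz":0.08,"wx":0,"wy":0,"wz":0,"grip":100},{"dx":-0.04,"dy":0.001,"dz":0.09,"wx":0,"wy":0,"wz":0,"grip":100},{"dx":-0.084,"dy":0.003,"dz":0.09,"wx":0,"wy":0,"wz":0,"grip":100},{"dx":-0.084,"dy":0.003,"dz":0.09,"wx":0,"wy":0,"wz":0,"grip":100},{"dx":-0.084,"dy":0.003,"dz":0.09,"wx":0,"wy":0,"wz":0,"grip":100}]}}

```text
clock: 8.55
tcp_pos: [0.5974, -0.049, 0.112]
tcp_rot: [0.0, 0.999, 0.041, 0.001]
ft_force: [1.5, -0.2, 0.8]
finger_gap: 1.003
```

```bash
python3 - <<'E'
from h import *
o=robot.get_obs(); print(o['tcp_pos'],o['tcp_rot'],o['finger_gap'],o['ft_force'])
a=grab_frame('wrist'); c=calibration('wrist')
import pickle; pickle.dump((a,c),open('w5.pkl','wb'))
save(cv2.resize(a,(800,600),interpolation=2),'w5.png')
E
```

```text
[ 0.59737428 -0.04899694  0.11196376] [4.81890362e-05 9.99159299e-01 4.09912305e-02 6.41220508e-04] 1.0033198911091812 [ 1.53258957 -0.20383351  0.81203662]
```

View pics/w5.png

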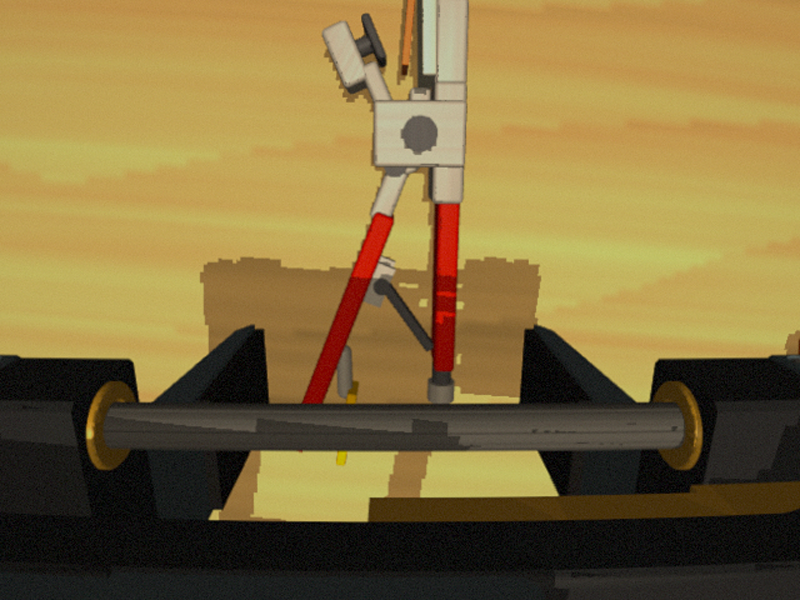

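```bash
python3 - <<'E'
import pickle
from h import *
a,c=pickle.load(open('w5.pkl','rb'))
B=lambda L,z: back(c,np.array(L)/1.25,z)[:,:2]
h=B([(420,133),(374,101),(374,165),(466,101),(465,166)],.034); f=B([(453,370),(460,206),(434,370),(437,206)],.03); m=B([(304,403),(374,215)],.03)
ang=lambda d:np.arctan2(d[1],d[0])
print(h.round(4),h[1:].mean(0)); print(f.round(4),ang(f[1]-f[0]),ang(f[3]-f[2])); print(m)
o=h[1:].mean(0)
for y in (.085,):
  R=np.array([[np.cos(y),np.sin(y)],[-np.sin(y),np.cos(y)]]); print(((f-o)@R.T*1000).round(1),((m-o)@R.T*1000).round(1),((np.array([.5974,-.049])-o)@R.T*1000).round(1))
E
```

```text
[[ 0.684  -0.054 ]
 [ 0.6955 -0.0333]
 [ 0.669  -0.0353]
 [ 0.6987 -0.0722]
 [ 0.6719 -0.0748]] [ 0.68378514 -0.0539016 ]
[[ 0.5749 -0.0807]
 [ 0.6542 -0.0751]
 [ 0.5742 -0.0714]
 [ 0.6533 -0.0647]] 0.07129877613627265 0.08457797256908557
[[ 0.55109463 -0.00846523]
 [ 0.64699319 -0.03673056]]
[[-110.8  -17.5]
 [ -31.3  -18.6]
 [-110.7   -8.2]
 [ -31.2   -8.2]] [[-128.4   56.5]
 [ -35.2   20.2]] [-85.7  12.2]
```

Request:
{"fn": "servo_tool", "kwargs": {"targets": [{"dx":0,"dy":0,"dz":-0.045,"wx":0,"wy":0,"wz":0,"grip":100},{"dx":0,"dy":0,"dz":-0.0905,"wx":0,"wy":0,"wz":0,"grip":100},{"dx":0,"dy":0,"dz":-0.0905,"wx":0,"wy":0,"wz":0,"grip":85},{"dx":0,"dy":0,"dz":-0.0905,"wx":0,"wy":0,"wz":0,"grip":72},{"dx":0,"dy":0,"dz":-0.0905,"wx":0,"wy":0,"wz":0,"grip":69},{"dx":0,"dy":0,"dz":-0.0905,"wx":0,"wy":0,"wz":0,"grip":69}], "squeeze": 35}}

```text
clock: 9.2
tcp_pos: [0.5982, -0.0489, 0.0206]
tcp_rot: [-0.0, 0.999, 0.041, -0.0]
ft_force: [-1.1, 1.4, -1.0]
finger_gap: 0.699
```

Request:
{"fn": "servo_tool", "kwargs": {"targets": [{"dx":0,"dy":-0.001,"dz":0,"wx":0,"wy":0,"wz":0,"grip":67},{"dx":0,"dy":-0.0025,"dz":0,"wx":0,"wy":0,"wz":0,"grip":64},{"dx":0,"dy":-0.004,"dz":0,"wx":0,"wy":0,"wz":0,"grip":61},{"dx":0,"dy":-0.004,"dz":0,"wx":0,"wy":0,"wz":0,"grip":60}]}}

```text
clock: 9.6
tcp_pos: [0.5978, -0.0536, 0.0208]
tcp_rot: [0.0, 0.999, 0.041, 0.0]
ft_force: [0.0, -0.2, -2.5]
finger_gap: 0.605
```

Request:
{"fn": "servo_tool", "kwargs": {"targets": [{"dx":0,"dy":-0.001,"dz":0,"wx":0,"wy":0,"wz":0,"grip":57},{"dx":0,"dy":-0.002,"dz":0,"wx":0,"wy":0,"wz":0,"grip":54},{"dx":0,"dy":-0.0035,"dz":0,"wx":0,"wy":0,"wz":0,"grip":51},{"dx":0,"dy":-0.005,"dz":0,"wx":0,"wy":0,"wz":0,"grip":48},{"dx":0,"dy":-0.005,"dz":0,"wx":0,"wy":0,"wz":0,"grip":48}]}}

```text
clock: 10.1
tcp_pos: [0.5979, -0.0585, 0.0209]
tcp_rot: [0.0, 0.999, 0.041, 0.0]
ft_force: [0.1, -2.1, -1.3]
finger_gap: 0.48
```

```bash
python3 - <<'E'
from h import *
o=robot.get_obs(); print(o['tcp_pos'],o['tcp_rot'],o['finger_gap'],o['ft_force'],o['wrist_torque'])
a=grab_frame('wrist'); c=calibration('wrist')
import pickle; pickle.dump((a,c),open('w6.pkl','wb'))
save(cv2.resize(a[:300,150:490],(680,600),interpolation=2),'w6.png')
E
```

```text
[ 0.59790455 -0.05850925  0.02086003] [1.54994429e-04 9.99162782e-01 4.09107182e-02 1.55656937e-04] 0.4803401281213939 [ 0.13506178 -2.07331029 -1.32689986] [-0.13303535 -0.10893134  0.03237622]
```

View pics/w6.png

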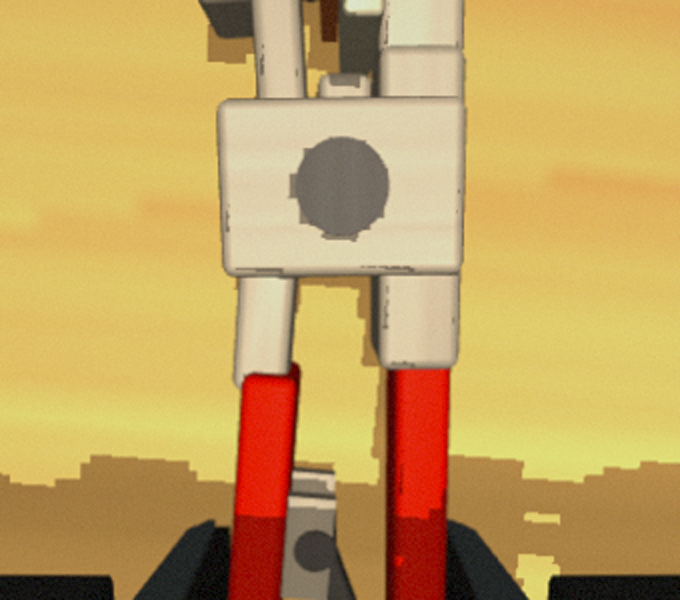

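Request:
{"fn": "servo_tool", "kwargs": {"targets": [{"dx":0,"dy":-0.0013,"dz":0,"wx":0,"wy":0,"wz":0,"grip":45},{"dx":0,"dy":-0.0026,"dz":0,"wx":0,"wy":0,"wz":0,"grip":42},{"dx":0,"dy":-0.004,"dz":0,"wx":0,"wy":0,"wz":0,"grip":39},{"dx":0,"dy":-0.004,"dz":0,"wx":0,"wy":0,"wz":0,"grip":39},{"dx":0,"dy":-0.004,"dz":0,"wx":0,"wy":0,"wz":0,"grip":39}]}}

```text
clock: 10.65
tcp_pos: [0.5978, -0.0625, 0.0209]
tcp_rot: [0.0, 0.999, 0.041, 0.0]
ft_force: [-0.0, -1.2, 0.1]
finger_gap: 0.386
```

Request:
{"fn": "servo_tool", "kwargs": {"targets": [{"dx":0,"dy":-0.001,"dz":0,"wx":0,"wy":0,"wz":0,"grip":37},{"dx":0,"dy":-0.0022,"dz":0,"wx":0,"wy":0,"wz":0,"grip":34},{"dx":0,"dy":-0.003,"dz":0,"wx":0,"wy":0,"wz":0,"grip":32},{"dx":0,"dy":-0.003,"dz":0,"wx":0,"wy":0,"wz":0,"grip":31},{"dx":0,"dy":-0.003,"dz":0,"wx":0,"wy":0,"wz":0,"grip":31}]}}

```text
clock: 11.15
tcp_pos: [0.5977, -0.0635, 0.0209]
tcp_rot: [-0.001, 0.999, 0.042, -0.0]
ft_force: [0.1, 6.9, 1.9]
finger_gap: 0.352
```

Request:
{"fn": "servo_tool", "kwargs": {"targets": [{"dx":0,"dy":0.0015,"dz":0,"wx":0,"wy":0,"wz":0,"grip":30},{"dx":0,"dy":0.0015,"dz":0,"wx":0,"wy":0,"wz":0,"grip":30},{"dx":0,"dy":0.0015,"dz":0,"wx":0,"wy":0,"wz":0,"grip":30}], "squeeze": 48}}

```text
clock: 11.45
tcp_pos: [0.5976, -0.0632, 0.0209]
tcp_rot: [-0.0, 0.999, 0.041, -0.0]
ft_force: [-1.1, 4.0, 2.5]
finger_gap: 0.344
```

Now open slowly and lift to look.

Request:
{"fn": "servo_tool", "kwargs": {"targets": [{"dx":0,"dy":0.001,"dz":0,"wx":0,"wy":0,"wz":0,"grip":40},{"dx":0,"dy":0.002,"dz":0,"wx":0,"wy":0,"wz":0,"grip":50},{"dx":0,"dy":0.005,"dz":0,"wx":0,"wy":0,"wz":0,"grip":65},{"dx":0,"dy":0.005,"dz":0,"wx":0,"wy":0,"wz":0,"grip":65},{"dx":0,"dy":0.005,"dz":0,"wx":0,"wy":0,"wz":0,"grip":65},{"dx":0,"dy":0.005,"dz":0.05,"wx":0,"wy":0,"wz":0,"grip":65},{"dx":0,"dy":0.005,"dz":0.09,"wx":0,"wy":0,"wz":0,"grip":65},{"dx":-0.02,"dy":0.005,"dz":0.13,"wx":0,"wy":0,"wz":0,"grip":65},{"dx":-0.02,"dy":0.005,"dz":0.13,"wx":0,"wy":0,"wz":0,"grip":65},{"dx":-0.02,"dy":0.005,"dz":0.13,"wx":0,"wy":0,"wz":0,"grip":65}]}}

```text
clock: 12.45
tcp_pos: [0.5779, -0.0589, 0.1518]
tcp_rot: [0.0, 0.999, 0.041, 0.001]
ft_force: [0.0, 1.5, -1.2]
finger_gap: 0.652
```

```bash
python3 - <<'E'
from h import *
o=robot.get_obs(); print(o['tcp_pos'],o['tcp_rot'],o['finger_gap'],o['ft_force'],o['wrist_torque'])
a=grab_frame('wrist'); c=calibration('wrist')
import pickle; pickle.dump((a,c),open('w7.pkl','wb'))
save(cv2.resize(a[0:390,60:580],(800,600),interpolation=2),'w7.png')
E
```

```text
[ 0.57790494 -0.05888035  0.15177193] [2.83496482e-04 9.99165192e-01 4.08365195e-02 1.10347505e-03] 0.6515335441528716 [ 0.02276426  1.4854935  -1.17580919] [ 3.91374217e-02  1.80995034e-02 -1.29744716e-06]
```

View pics/w7.png

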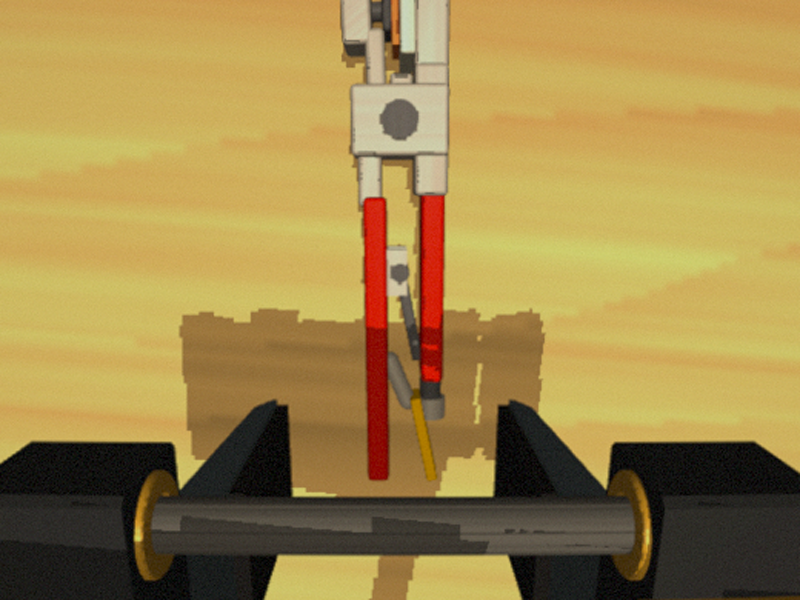

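```bash
python3 - <<'E'
import pickle
from h import *
a,c=pickle.load(open('w7.pkl','rb'))
B=lambda L,z: back(c,[[60+u/1.5385,v/1.5385] for u,v in L],z)[:,:2]
h=B([(352,86),(352,154),(449,85),(447,154)],.034); o=h.mean(0); print(h.round(4),o)
f=B([(441,380),(444,195),(421,380),(420,195)],.03)
ang=lambda d:np.arctan2(d[1],d[0]); y=(ang(f[1]-f[0])+ang(f[3]-f[2]))/2; print('yaw',y)
R=np.array([[np.cos(y),np.sin(y)],[-np.sin(y),np.cos(y)]])
L=lambda p,z:((B(p,z)-o)@R.T*1000).round(1)
print('fixed',((f-o)@R.T*1000).round(1)); print('handle',L([(365,200),(369,478),(388,478)],.03)); print('screw',L([(423,416),(444,416)],.027)); print('lever',L([(436,476),(426,478),(423,400)],.03))
print('TCP target world', o+R.T@np.array([-.150,.0065]), o+R.T@np.array([-.150,-.003]))
E
```

```text
[[ 0.6917 -0.0339]
 [ 0.6657 -0.0357]
 [ 0.6952 -0.0722]
 [ 0.6689 -0.074 ]] [ 0.68036268 -0.05394198]
yaw 0.09116563197695583
fixed [[-109.8  -17.7]
 [ -29.5  -18.2]
 [-109.7   -8.7]
 [ -29.4   -8.2]]
handle [[ -31.2   14.8]
 [-157.3   15.5]
 [-157.4    6.6]]
screw [[-127.9   -9.8]
 [-128.   -19.5]]
lever [[-156.6  -15.8]
 [-157.6  -11.2]
 [-119.1   -9.6]]
TCP target world [ 0.53039383 -0.06112488] [ 0.5312587  -0.07058543]
```

Request:
{"fn": "servo_tool", "kwargs": {"targets": [{"dx":-0.0475,"dy":-0.0025,"dz":0,"wx":0,"wy":0,"wz":0,"grip":78},{"dx":-0.0475,"dy":-0.0025,"dz":-0.04,"wx":0,"wy":0,"wz":0,"grip":78},{"dx":-0.0475,"dy":-0.0025,"dz":-0.08,"wx":0,"wy":0,"wz":0,"grip":78},{"dx":-0.0475,"dy":-0.0025,"dz":-0.13,"wx":0,"wy":0,"wz":0,"grip":78},{"dx":-0.0475,"dy":-0.0025,"dz":-0.13,"wx":0,"wy":0,"wz":0,"grip":78},{"dx":-0.0475,"dy":-0.0025,"dz":-0.13,"wx":0,"wy":0,"wz":0,"grip":78}], "squeeze": 12}}

```text
clock: 13.1
tcp_pos: [0.5303, -0.0612, 0.0193]
tcp_rot: [-0.0, 0.999, 0.041, -0.001]
ft_force: [0.2, -0.1, 0.3]
finger_gap: 0.783
```

Request:
{"fn": "servo_tool", "kwargs": {"targets": [{"dx":0,"dy":0,"dz":0,"wx":0,"wy":0,"wz":0,"grip":60},{"dx":0,"dy":0,"dz":0,"wx":0,"wy":0,"wz":0,"grip":45},{"dx":0,"dy":0,"dz":0,"wx":0,"wy":0,"wz":0,"grip":36},{"dx":0,"dy":0,"dz":0,"wx":0,"wy":0,"wz":0,"grip":30},{"dx":0,"dy":0,"dz":0,"wx":0,"wy":0,"wz":0,"grip":30}]}}

```text
clock: 13.6
tcp_pos: [0.5301, -0.0612, 0.0207]
tcp_rot: [0.0, 0.999, 0.041, -0.0]
ft_force: [0.3, 0.3, 0.3]
finger_gap: 0.371
```

Request:
{"fn": "servo_tool", "kwargs": {"targets": [{"dx":0,"dy":0,"dz":0,"wx":0,"wy":0,"wz":0,"grip":26},{"dx":0,"dy":0,"dz":0,"wx":0,"wy":0,"wz":0,"grip":22},{"dx":0,"dy":0,"dz":0,"wx":0,"wy":0,"wz":0,"grip":18},{"dx":0,"dy":0,"dz":0,"wx":0,"wy":0,"wz":0,"grip":18}]}}

```text
clock: 14.0
tcp_pos: [0.5293, -0.0609, 0.0207]
tcp_rot: [-0.0, 0.999, 0.041, -0.001]
ft_force: [-3.5, 1.4, 1.6]
finger_gap: 0.184
```

Request:
{"fn": "servo_tool", "kwargs": {"targets": [{"dx":0,"dy":0.005,"dz":0,"wx":0,"wy":0,"wz":0,"grip":18},{"dx":0,"dy":0.01,"dz":0,"wx":0,"wy":0,"wz":0,"grip":18},{"dx":0,"dy":0.015,"dz":0,"wx":0,"wy":0,"wz":-2,"grip":18},{"dx":0,"dy":0.02,"dz":0,"wx":0,"wy":0,"wz":-4,"grip":18},{"dx":0,"dy":0.025,"dz":0,"wx":0,"wy":0,"wz":-6,"grip":18},{"dx":0,"dy":0.025,"dz":0,"wx":0,"wy":0,"wz":-6,"grip":18}]}}

```text
clock: 14.6
tcp_pos: [0.5277, -0.0359, 0.0202]
tcp_rot: [0.0, 1.0, -0.012, -0.003]
ft_force: [-6.6, -2.0, 0.8]
finger_gap: 0.2
```

```bash
python3 - <<'E'
from h import *
o=robot.get_obs(); print(o['tcp_pos'],o['tcp_rot'],o['finger_gap'],o['ft_force'],o['wrist_torque'])
a=grab_frame('wrist'); c=calibration('wrist')
import pickle; pickle.dump((a,c),open('w8.pkl','wb'))
t=grab_frame('top'); x=cv2.resize(t[130:320,280:400],None,fx=3,fy=3,interpolation=2)
im=np.zeros((570,800,3),np.uint8); im[:,:360]=x; im[:450,360:]=cv2.resize(a,(440,450)) ; save(im,'w8.png')
E
```

```text
[ 0.52767408 -0.03589363  0.02022419] [ 1.41540756e-04  9.99927261e-01 -1.17324672e-02 -2.79318206e-03] 0.1997698066037108 [-6.59738292 -2.02477862  0.84979489] [-0.46393359  1.09304542 -0.46306413]
```

View pics/w8.png

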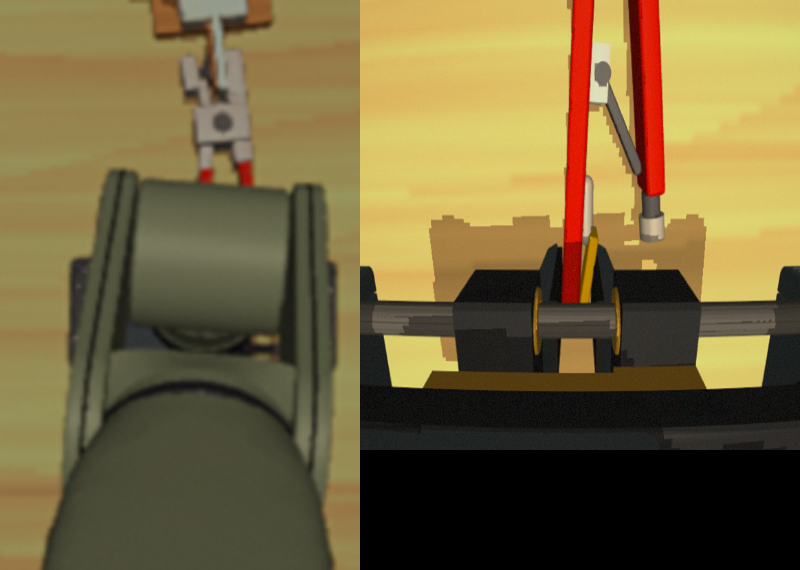

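Request:
{"fn": "servo_tool", "kwargs": {"targets": [{"dx":-0.002,"dy":0.004,"dz":0,"wx":0,"wy":0,"wz":0,"grip":30},{"dx":-0.002,"dy":0.008,"dz":0,"wx":0,"wy":0,"wz":0,"grip":50},{"dx":-0.002,"dy":0.012,"dz":0,"wx":0,"wy":0,"wz":0,"grip":80},{"dx":-0.002,"dy":0.012,"dz":0,"wx":0,"wy":0,"wz":0,"grip":90},{"dx":-0.002,"dy":0.012,"dz":0,"wx":0,"wy":0,"wz":0,"grip":90},{"dx":-0.002,"dy":0.012,"dz":0,"wx":0,"wy":0,"wz":0,"grip":90},{"dx":-0.002,"dy":0.012,"dz":0.05,"wx":0,"wy":0,"wz":0,"grip":90},{"dx":-0.002,"dy":0.012,"dz":0.09,"wx":0,"wy":0,"wz":0,"grip":90},{"dx":0.03,"dy":-0.01,"dz":0.14,"wx":0,"wy":0,"wz":5,"grip":100},{"dx":0.06,"dy":-0.02,"dz":0.17,"wx":0,"wy":0,"wz":5,"grip":100}]}}

```text
clock: 15.7
tcp_pos: [0.5859, -0.055, 0.1888]
tcp_rot: [0.0, 0.999, 0.033, 0.001]
ft_force: [2.0, -1.0, -0.1]
finger_gap: 0.995
```

Request:
{"fn": "servo_tool", "kwargs": {"targets": [{"dx":0,"dy":0,"dz":0.0,"wx":0,"wy":0,"wz":0,"grip":100},{"dx":0,"dy":0,"dz":0.0,"wx":0,"wy":0,"wz":0,"grip":100},{"dx":0,"dy":0,"dz":0.0,"wx":0,"wy":0,"wz":0,"grip":100}]}}

```text
clock: 16.0
tcp_pos: [0.5843, -0.0542, 0.1845]
tcp_rot: [-0.0, 0.999, 0.032, -0.002]
ft_force: [-0.4, -0.4, 0.2]
finger_gap: 1.002
```

```bash
python3 - <<'E'
from h import *
o=robot.get_obs(); print(o['tcp_pos'],o['tcp_rot'],o['finger_gap'],o['ft_force'],o['wrist_torque'])
a=grab_frame('wrist'); c=calibration('wrist')
import pickle; pickle.dump((a,c),open('w9.pkl','wb'))
for n in ['pliers','head']:
  for r in nets.silhouettes(n,'wrist')[:1]:
    print(n,r['confidence'],r['point']); ys,xs=np.nonzero(r['mask']); print(xs.min(),xs.max(),ys.min(),ys.max())
# grey block / red segmentation
hsv=cv2.cvtColor(a,cv2.COLOR_RGB2HSV); red=((hsv[...,0]<6)|(hsv[...,0]>174))&(hsv[...,1]>200)&(hsv[...,2]>60); red[:, :]&=True
n,l,s,ce=cv2.connectedComponentsWithStats(red.astype(np.uint8))
for i in range(1,n):
  if s[i,4]>100:
    ys,xs=np.nonzero(l==i); print(s[i],[ (y,xs[ys==y].min(),xs[ys==y].max()) for y in np.linspace(ys.min()+3,ys.max()-3,4).astype(int)])
save(cv2.resize(a,(800,600),interpolation=2),'w9.png')
E
```

```text
[ 0.58427471 -0.05420973  0.18445915] [-2.70745174e-04  9.99478644e-01  3.22284766e-02 -1.92170822e-03] 1.0020346757039729 [-0.4166734  -0.43587742  0.21621217] [ 0.0367317   0.03314325 -0.01545988]
pliers 0.75 [313.6, 132.4]
250 355 5 307
head 0.64 [312.9, 123.8]
251 354 6 307
[ 337  134   16  108 1366] [(np.int64(137), np.int64(338), np.int64(350)), (np.int64(170), np.int64(339), np.int64(350)), (np.int64(204), np.int64(340), np.int64(351)), (np.int64(238), np.int64(342), np.int64(352))]
[ 250  143   60  156 1849] [(np.int64(146), np.int64(298), np.int64(309)), (np.int64(195), np.int64(282), np.int64(293)), (np.int64(245), np.int64(266), np.int64(277)), (np.int64(295), np.int64(250), np.int64(260))]
```

```bash
python3 - <<'E'
import pickle
from h import *
a,c=pickle.load(open('w9.pkl','rb'))
B=lambda L,z: back(c,L,z)[:,:2]
f=B([(344,134),(347,241.5)],.03); r=B([(350.5,140),(352.5,238)],.03); m=B([(298,146),(250,295)],.03)
ang=lambda d:np.arctan2(d[1],d[0]); y=ang(f[0]-f[1]); print('yaws',y,ang(r[0]-r[1]),'moving',ang(m[0]-m[1]), f, np.linalg.norm(f[0]-f[1]))
R=np.array([[np.cos(y),np.sin(y)],[-np.sin(y),np.cos(y)]])
o=f.mean(0)-R.T@np.array([-.0702,-.0133]); print('origin',o)
# grey head: row profile
g=cv2.cvtColor(a,cv2.COLOR_RGB2GRAY); hsv=cv2.cvtColor(a,cv2.COLOR_RGB2HSV); s=hsv[...,1]<70
for v in range(0,135,6): 
  xs=np.nonzero(s[v,260:400])[0]+260; print(v, ''.join('#' if k else '.' for k in s[v,270:380:2]))
print(proj(c,[[*o,.034],[*(o+R.T@[.014,.02]),.034],[*(o+R.T@[-.014,-.02]),.034]]).round(1))
E
```

```text
yaws 0.11052724323672637 0.10673609628100073 moving -0.2639838287619231 [[ 0.65349072 -0.07102567]
 [ 0.57308455 -0.07994911]] 0.08089981757529542
origin [ 0.68159226 -0.05452532]
0 ..........................####.........................
6 ..........................####.....#...................
12 ..........................##############...............
18 ..........................##############...............
24 ........###...............##############...............
30 ####......##...............#############...............
36 ##############.............#############...............
42 #######.###..##............##############..............
48 #########..................##############..............
54 ..############.............##############..............
60 ...#############..............##########...............
66 .....#.#....#####.......#################..............
72 .............#.##########################..............
78 .............############################..............
84 .............############################..............
90 .............############################..............
96 ..............###########################..............
102 ..............###########################..............
108 ..............###########################..............
114 ..................#########.....#########..............
120 .................######.........#########..............
126 ................#######.........#########..............
132 ...............#######...........########..............
[[324.   91.5]
 [294.3  71.8]
 [353.2 110.9]]
```

Request:
{"fn": "servo_tool", "kwargs": {"targets": [{"dx":0.047,"dy":-0.0003,"dz":0,"wx":0,"wy":0,"wz":2,"grip":100},{"dx":0.094,"dy":-0.0006,"dz":0,"wx":0,"wy":0,"wz":2,"grip":100},{"dx":0.094,"dy":-0.0006,"dz":-0.04,"wx":0,"wy":0,"wz":2,"grip":100},{"dx":0.094,"dy":-0.0006,"dz":-0.08,"wx":0,"wy":0,"wz":2,"grip":100},{"dx":0.094,"dy":-0.0006,"dz":-0.1,"wx":0,"wy":0,"wz":2,"grip":100},{"dx":0.094,"dy":-0.0006,"dz":-0.1,"wx":0,"wy":0,"wz":2,"grip":100}], "squeeze": 25}}

```text
clock: 16.75
tcp_pos: [0.6767, -0.0545, 0.0812]
tcp_rot: [-0.001, 0.999, 0.05, -0.005]
ft_force: [-0.1, -0.7, 0.9]
finger_gap: 1.003
```

Request:
{"fn": "servo_tool", "kwargs": {"targets": [{"dx":0,"dy":0,"dz":0,"wx":0,"wy":0,"wz":0,"grip":100}]}}

```text
clock: 16.85
tcp_pos: [0.6799, -0.0549, 0.086]
tcp_rot: [0.0, 0.999, 0.05, -0.0]
ft_force: [0.8, -0.2, 0.3]
finger_gap: 1.0
```

Request:
{"fn": "servo_tool", "kwargs": {"targets": [{"dx":-0.001,"dy":0,"dz":-0.035,"wx":0,"wy":0,"wz":0,"grip":100},{"dx":-0.001,"dy":0,"dz":-0.063,"wx":0,"wy":0,"wz":0,"grip":100},{"dx":-0.001,"dy":0,"dz":-0.063,"wx":0,"wy":0,"wz":0,"grip":100},{"dx":-0.001,"dy":0,"dz":-0.063,"wx":0,"wy":0,"wz":0,"grip":70},{"dx":-0.001,"dy":0,"dz":-0.063,"wx":0,"wy":0,"wz":0,"grip":50},{"dx":-0.001,"dy":0,"dz":-0.063,"wx":0,"wy":0,"wz":0,"grip":35},{"dx":-0.001,"dy":0,"dz":-0.063,"wx":0,"wy":0,"wz":0,"grip":30},{"dx":-0.001,"dy":0,"dz":-0.063,"wx":0,"wy":0,"wz":0,"grip":30},{"dx":-0.001,"dy":0,"dz":-0.063,"wx":0,"wy":0,"wz":0,"grip":30}]}}

```text
clock: 17.75
tcp_pos: [0.6791, -0.0551, 0.0234]
tcp_rot: [0.0, 0.999, 0.05, 0.0]
ft_force: [-0.5, -0.1, 0.5]
finger_gap: 0.506
```

Request:
{"fn": "servo_tool", "kwargs": {"targets": [{"dx":0,"dy":0,"dz":0,"wx":0,"wy":0,"wz":0,"grip":30},{"dx":0,"dy":0,"dz":0,"wx":0,"wy":0,"wz":0,"grip":30},{"dx":-0.004,"dy":-0.0015,"dz":0,"wx":0,"wy":0,"wz":0,"grip":30},{"dx":-0.012,"dy":-0.003,"dz":0,"wx":0,"wy":0,"wz":0,"grip":30},{"dx":-0.024,"dy":-0.004,"dz":0,"wx":0,"wy":0,"wz":0,"grip":30},{"dx":-0.036,"dy":-0.005,"dz":0,"wx":0,"wy":0,"wz":0,"grip":30}]}}

```text
clock: 18.35
tcp_pos: [0.6428, -0.0605, 0.0232]
tcp_rot: [0.0, 0.999, 0.05, 0.001]
ft_force: [3.0, -0.5, -0.4]
finger_gap: 0.44
```

Request:
{"fn": "servo_tool", "kwargs": {"targets": [{"dx":-0.012,"dy":-0.001,"dz":0,"wx":0,"wy":0,"wz":0,"grip":30},{"dx":-0.026,"dy":-0.002,"dz":0,"wx":0,"wy":0,"wz":0,"grip":30},{"dx":-0.042,"dy":-0.003,"dz":0,"wx":0,"wy":0,"wz":0,"grip":30},{"dx":-0.06,"dy":-0.005,"dz":0,"wx":0,"wy":0,"wz":0,"grip":30},{"dx":-0.075,"dy":-0.006,"dz":0,"wx":0,"wy":0,"wz":0,"grip":30},{"dx":-0.075,"dy":-0.006,"dz":0,"wx":0,"wy":0,"wz":0,"grip":30},{"dx":-0.075,"dy":-0.006,"dz":-0.001,"wx":0,"wy":0,"wz":0,"grip":30}]}}

```text
clock: 19.05
tcp_pos: [0.5648, -0.0664, 0.0232]
tcp_rot: [-0.0, 0.999, 0.05, -0.003]
ft_force: [-11.8, -1.1, 20.8]
finger_gap: 0.436
```

Request:
{"fn": "servo_tool", "kwargs": {"targets": [{"dx":0,"dy":0,"dz":0.001,"wx":0,"wy":0,"wz":0,"grip":60},{"dx":0,"dy":0,"dz":0.001,"wx":0,"wy":0,"wz":0,"grip":100},{"dx":0,"dy":0,"dz":0.001,"wx":0,"wy":0,"wz":0,"grip":100},{"dx":0,"dy":0,"dz":0.001,"wx":0,"wy":0,"wz":0,"grip":100},{"dx":0,"dy":0,"dz":0.001,"wx":0,"wy":0,"wz":0,"grip":100},{"dx":0,"dy":0,"dz":0.05,"wx":0,"wy":0,"wz":0,"grip":100},{"dx":0,"dy":0,"dz":0.1,"wx":0,"wy":0,"wz":0,"grip":100},{"dx":0.02,"dy":0,"dz":0.14,"wx":0,"wy":0,"wz":0,"grip":100},{"dx":0.04,"dy":0,"dz":0.17,"wx":0,"wy":0,"wz":0,"grip":100},{"dx":0.04,"dy":0,"dz":0.17,"wx":0,"wy":0,"wz":0,"grip":100}]}}

```text
clock: 20.05
tcp_pos: [0.6128, -0.0664, 0.1972]
tcp_rot: [0.001, 0.999, 0.05, 0.006]
ft_force: [0.1, -0.4, 0.2]
finger_gap: 0.998
```

Request:
{"fn": "servo_tool", "kwargs": {"targets": [{"dx":0,"dy":0,"dz":0,"wx":0,"wy":0,"wz":0,"grip":100},{"dx":0,"dy":0,"dz":0,"wx":0,"wy":0,"wz":0,"grip":100}]}}

```text
clock: 20.25
tcp_pos: [0.6065, -0.0659, 0.1903]
tcp_rot: [-0.0, 0.999, 0.05, -0.002]
ft_force: [-0.6, -0.1, -0.9]
finger_gap: 0.996
```

```bash
python3 - <<'E'
from h import *
o=robot.get_obs(); print(o['tcp_pos'],o['finger_gap'],o['ft_force'])
a=grab_frame('wrist'); c=calibration('wrist')
import pickle; pickle.dump((a,c),open('w10.pkl','wb'))
for r in nets.silhouettes('tab','wrist')[:2]:
    print(r['confidence'],r['point'])
def M(x,y,z): return [0.7043+x*.9963-y*.086,-0.0551+x*.086+y*.9963,z]
uv=proj(c,[M(0,0,.046),M(50,0,.046) if 0 else M(.05,0,.046)]).round(0); print(uv)
u,v=uv[0].astype(int)
m=a[max(0,v-85):max(0,v-85)+100,u-60:u+60]
im=np.zeros((600,800,3),np.uint8); im[:300,:400]=cv2.resize(a,(400,300)); m=cv2.resize(m,None,fx=3.3,fy=3.3,interpolation=2); im[:m.shape[0],404:404+m.shape[1]]=m[:, :396]
t=grab_frame('top'); im[300:600,:400]=cv2.resize(t,(400,300))
save(im,'w10.png')
E
```

```text
[ 0.60646016 -0.06590672  0.19026992] 0.9959588553187327 [-0.61066833 -0.08593934 -0.91861001]
0.72 [304.5, 47.7]
[[313.  89.]
 [314.  10.]]
```

View pics/w10.png

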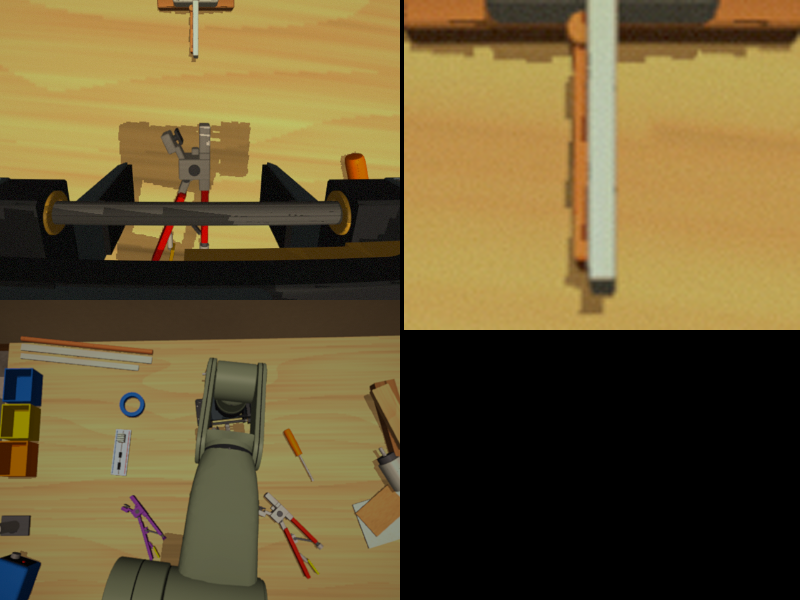

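```bash
python3 -c "
from bench import order; print(order.close_job())"
```

```text
the job is handed in; nothing more can be done
None
```

The job is done and handed in at about 20 s on the clock. I slid the red pliers by their head onto the spar until the throat and fixed jaw touched, and squeezed the handles past centre. With the gripper open and lifted away, they stayed locked on the tab. I then pinched the yellow lever, which let the handle swing open (measured about 0.375 rad), drew the pliers back about 115 mm and released them.

**Final picture:** the tab lies flat on the strip along its length and the pliers lie open on the bench with the jaw tips about 80 mm short of the spar. The tape roll, board and screwdriver look to be where they started. I judged this by eye from the picture and did not measure the tab angle.

**Readings to note:** at the end of the draw-back the wrist force read about 12 N sideways and 21 N up. It was back near zero after release, and the robot is touching nothing.

**Failed checks:** two early move calls were refused for missing fields and moved nothing; no later check failed or disagreed.

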